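# Hang the ingredient pan on its twin-pin rack

## Task

Lift the steel ingredient pan by its red handle and hang it on the rack, with the holes of both ears over the two brass pins. Feel for the pins gently, never pushing pan and rack together with more than 25 N; once both ears lie flat on the rails, press the pan home with a firm push of about 10 N for a moment, then let go. Leave everything else on the counter where it is.

Things in the scene. Friction and masses are not known exactly. Their poses are not given: they have to be found in the camera images.
- pan: Open steel ingredient pan, about 0.4 kg, with two holed ears and a red bridge handle. Origin: centre of its underside, z up. Box 84 mm along x, 106 mm along y, 80 mm tall, walls 3 mm. Each ear is 6 mm thick, 54 mm wide (x) and reaches to y = +-97 mm; its underside is 70 mm above the origin. The pan is the same when turned half round.
- pan_handle (a point): Centre of the pan's red handle, 104 mm straight above the pan's origin: a straight bar along the pan's y, 14 mm wide (x), 106 mm long, 16 mm tall, open on both long sides. Its axes are the pan's.
- pan_hole (a point): Centre of the hole in the pan's +y ear, at the ear's underside (x 0, y 75, z 70 mm from the pan's origin). The hole goes through, 10.5 mm wide along x and 13 mm along y. The -y ear has the same hole at y = -75 mm.
- rack: Fixed dark steel rack. Origin: on the worktop, midway between the nominal pin places, z up. Base plate 8 mm thick, x -70 to 100, y -100 to 100 mm. Two upright cheeks at y = +-75 mm, 26 mm thick, 108 mm tall, x -45 to 65 mm, leave 124 mm free between them. Hung, the pan's origin is about 60 mm above this one, midway between the pins, its y along the rack's y (either way round).
- rack_seat (a point): Point 130 mm above the rack's origin, level with the flat tops of the two aluminium rails (22 mm wide, over the cheeks) on which the pan's ears must lie. A cross bar of the same height joins the rails behind, x 74 to 86 mm. The rail frame with its pins stands on rubber buffers: it sinks about 1 mm per 5 N, at most 6 mm, without tilting.
- pin_place (a point): Nominal foot of the +y brass pin (x 0, y 75, z 130 mm in the rack's frame; the other is at y = -75). Pins: 8 mm thick, 17 mm tall, tip slightly chamfered. The rail frame with both pins is clamped in long holes: both stand together up to 14 mm off nominal, either way along the rack's x only. No reported pose shows this; see or feel it. Clamps do not slip.
- mug: white mug, 85 mm tall; a bystander, not part of the job. Origin: centre of its underside.
- jar: squat amber jar with a paper label, 75 mm tall, 60 mm across; a bystander, not part of the job. Origin: centre of its underside.
- salt: clear shaker with a steel cap, 100 mm tall; a bystander, not part of the job. Origin: centre of its underside.
- spoon: steel spoon with a wooden handle, lying down; a bystander, not part of the job. Origin: centre of its underside.
- spatula: steel spatula with a black handle, lying down; a bystander, not part of the job. Origin: centre of its underside.
- bowl: blue bowl, 55 mm tall, 140 mm across; a bystander, not part of the job. Origin: centre of its underside.

How it is judged (in metres and radians):
On the way, in this order (a step that is already met when the one before it is completed fails the run):
1. the pan is lifted clear of the worktop (height (world z) of pan above 0.09 m), for 0.1 s.
2. with both ears down flat on the rails around the pins, the pan is pressed onto the rack with more than 8 N, its own weight included (z of pan in the frame of rack between 0.0535 and 0.0625 m and x of pan in the frame of rack between -0.0165 and 0.0165 m and y of pan in the frame of rack between -0.006 and 0.006 m and angle between pan's own z axis and vertical below 0.04 rad and angle between the y axis of pan and the y axis of rack, either way round below 0.06 rad and contact force between pan and rack above 8 N), for 0.2 s.
At the end, for the whole second after the job is handed in: The pan hangs released and still on the rack: ears flat on the rails (pan origin 57 to 62.5 mm above the rack's), tilt under 0.04 rad, its y axis within 0.06 rad of the rack's, its origin within 16.5 mm of the rack's along the rack's x (the pins' place varies by 14 mm) and within 6 mm along its y (z of pan in the frame of rack between 0.057 and 0.0625 m and x of pan in the frame of rack between -0.0165 and 0.0165 m and y of pan in the frame of rack between -0.006 and 0.006 m and angle between pan's own z axis and vertical below 0.04 rad and angle between the y axis of pan and the y axis of rack, either way round below 0.06 rad and contact force between pan and rack above 1.5 N and contact force between pan and the fingers below 0.1 N and linear speed of pan below 0.02 m/s); the robot touches nothing.
It fails at once if pan and rack are pushed together with more than 25 N (contact force between pan and rack above 25 N).
It fails at once if a bystander is moved by more than 30 mm (distance of any of mug, jar, salt, spoon, spatula, bowl from where it was at the start of the episode above 0.03 m).
It also fails if it takes over 72 s, if anything falls off the work surface, if the arm or the gripper's body presses on something with over 40 N, if the wrist force passes 120 N, or if a joint passes its speed limit or range.

## Robot

A 7-joint arm with a two-finger parallel gripper is mounted at the origin on the work surface. World frame = base frame: x ahead of the robot, y to its left, z up, the work surface at z = 0. Lengths are in mm, angles in rad, forces in N, time in s.
With the tool pointing down it reaches from about 425 to 875 mm from the base axis. Payload 8.4 kg.
Tool frame: the origin (TCP) lies between the finger pads; the fingertips stand 14 mm ahead of it and the grasp point (between the pads) lies 5 mm behind it; z points along the fingers, y is the line along which they close (so a half turn about z gives the same grasp; the last joint's range is limited). The gripper opens to 87 mm and grips with 3 to 60 N. Pads are 19 mm wide; open, the fingers measure 117 mm over their backs; the gripper's body (75 mm by 190 mm) begins 51 mm behind the grasp point.
Start: joints at [1.213, 0.333, 0.04, 1.465, -0.013, 1.343, -0.059], TCP at [166.327, -628.331, 236.546] pointing down, gripper open.
Joint ranges: [-2.58, 2.58], [-0.38, 2.09], [-1.3, 1.39], [0.25, 2.4], [-1.5, 4.64], [0.08, 2.09], [-2.65, 2.65]. Speed limits (rad/s): [2.22, 2.22, 2.79, 2.79, 3.14, 3.14, 3.14].

## Interface

Orientations are given as a unit quaternion [w, x, y, z].
In Python, from rig import manip, eyes gives the robot as it stands. The module is installed in compiled form; this text tells all that it offers.
- The arm moves only by the tool apply_moves, never from a script. Its argument "plan" is a list of rows, each an object of numbers: "dx", "dy", "dz": the shift along the tool's x, y, z in units of 30 mm (1.0 is 30 mm); "roll": the turn about the tool's z in units of 5 degrees (1.0 is 5 degrees); "claw": the opening, from -1 (shut) to 1 (fully open). In form: [{"dx": .., "dy": .., "dz": .., "roll": .., "claw": ..}, ...]. A call has exactly 10 rows; each row is the pose to reach, as a shift and turn from the pose commanded when the call began, along the tool's axes at that moment; what a row does not reach only later rows make up. A row lasts 1/12 s, in which the tool goes at most 41.7 mm and 7.16 degrees, less where a joint would pass 70% of its speed; a pose out of reach is approached as far as the arm can. A call with a gripper value outside its range is refused whole. The fingers move at their own pace and stop on an object; "grip_force" is the grip in N (left out, the last holds). Time passes only in rows, so rows that repeat a pose let the fingers close, or fill a call up. It gives the time, the measured TCP pose, the force, the opening and the grip force at its end, in the units of the state.
- manip.get_obs(): the state, without advancing time (a new reading comes with each control period).
- eyes.snapshot(name): name is "scene" or "side" or "wrist"; returns a dict with "image" (480x640x3 uint8, blue, green, red), "camera_matrix" (3x3 intrinsics, pixels), "R" (3x3) and "t" (3): a world point X has camera coordinates R X + t. Camera axes: x right, y down, z forward; pixel columns grow to the right and rows downward; lengths in mm; the calibration is good to about 2 mm. A picture is of the moment at which its call begins. There is no depth.
- manip.finish_job(): hands the job in; it is judged then, once.
The state is a dict: "time": time; "q": joint angles; "joint_velocities": joint speeds; "joint_efforts": joint torques, N m; "tcp_pos": TCP position; "ee_rot": TCP orientation; "wrist_force": force on the tool from outside, world axes, zero at the start; "torque": the same for the moment, N m; "gripper_width": opening from 0.0 (shut) to 1.0 (fully open); "grip_force": force on a finger pad.
Only numpy, scipy, OpenCV 4.12 (cv2) and the standard library are available. Lean on these libraries where they do the work, as an engineer would, in place of code of your own. Each camera call takes 0.05 s, during which the arm holds its last target. There are 200 camera calls.

## Working session

There is one attempt and no reset: what is moved stays moved. The work goes in short steps, Python scripts to look and compute and a tool call to move; the robot and the scene stay as the last step left them, time stands still between calls to the robot, and variables do not carry over. Pictures are saved under pics/ and viewed, at most 10 in all, crops included, and the job is handed in when it is done.

Besides the shell and the picture viewer there is one more tool, called after "Call:" as a command line: name --argument value ..., lists and objects as JSON in quotes. apply_moves: Moves the arm, as the interface text tells. Its arguments: {"type":"object","properties":{"plan":{"type":"array"},"grip_force":{"type":"number"}},"required":["plan"]}

```bash
mkdir -p pics
cat > h.py <<'E'
from rig import manip, eyes
import numpy as np, cv2
def ray(s,u,v,z):
    K,R,t=np.array(s["camera_matrix"]),np.array(s["R"]),np.array(s["t"])
    d=R.T@np.linalg.solve(K,[u,v,1.0]); c=-R.T@t
    return c+d*(z-c[2])/d[2]
def proj(s,X):
    p=np.array(s["camera_matrix"])@(np.array(s["R"])@np.array(X,float)+np.array(s["t"])); return p[:2]/p[2]
E
python3 - <<'E'
from h import *
o=manip.get_obs(); print({k:np.round(o[k],3) for k in o})
for n in ("scene","side"):
    s=eyes.snapshot(n); cv2.imwrite(f"pics/{n}0.png",s["image"])
    print(n,-np.array(s["R"]).T@s["t"],np.array(s["R"])[2])
E
```

```text
{'time': np.float64(0.0), 'q': array([ 1.213,  0.334,  0.04 ,  1.466, -0.013,  1.343, -0.058]), 'joint_velocities': array([ 0.001, -0.002, -0.   , -0.   , -0.001,  0.001, -0.001]), 'joint_efforts': array([ 0.0000e+00, -6.5636e+01,  1.3350e+00, -4.0381e+01, -6.0000e-02,
        4.5000e-02,  0.0000e+00]), 'tcp_pos': array([ 166.223, -627.925,  235.665]), 'ee_rot': array([-0.001,  0.992,  0.129, -0.   ]), 'wrist_force': array([ 0.333, -0.226,  0.308]), 'torque': array([-0.026, -0.009,  0.039]), 'grip_force': np.float64(0.0), 'gripper_width': np.float64(1.002)}
scene [1383.55682695 -513.73564172 1040.85360135] [-0.57061504  0.40282286 -0.71563414]
side [ 513.6800651  -786.21206048  823.90194276] [ 0.11137866  0.73550873 -0.66829762]
```

```bash
ls pics
```

```text
scene0.png
side0.png
```

View pics/scene0.png

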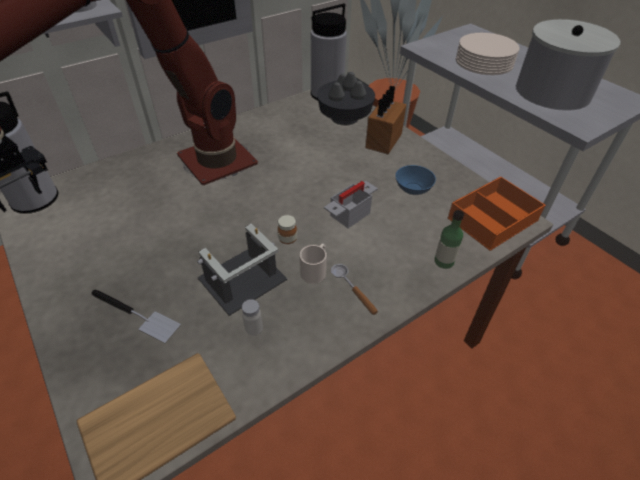

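View pics/side0.png

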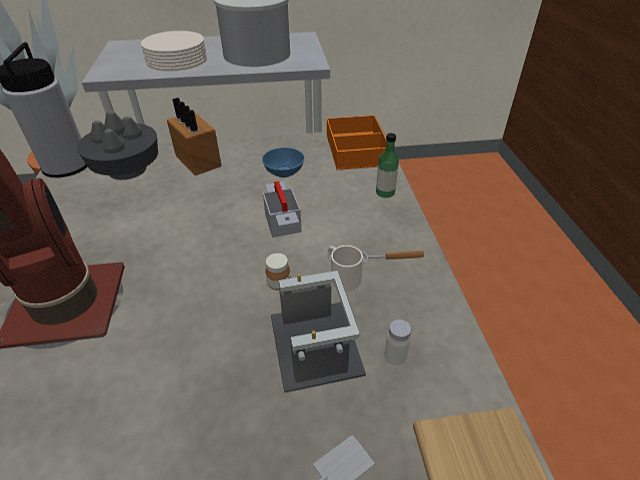

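Scene: the pan is at about (350,205) with its red handle at (352,192), and the rack at (240,265). Side: the pan is at (283,207), with brass pins at about (299,278) and (314,335) and the cross bar on the far right side of the rack.

```bash
cat > m.py <<'E'
from h import *
def comps(m,lo=4):
    n,_,st,c=cv2.connectedComponentsWithStats(m.astype(np.uint8))
    return [(st[i,4],c[i],st[i,:4]) for i in range(1,n) if st[i,4]>=lo]
def redmask(im):
    b,g,r=[im[...,i].astype(int) for i in range(3)]; return (r>110)&(g<60)&(b<60)
def brass(im):
    b,g,r=[im[...,i].astype(int) for i in range(3)]; return (r-b>45)&(g-b>15)&(r>90)
E
python3 - <<'E'
from m import *
for n,box in (("scene",(195,225,285,310)),("side",(265,260,370,390))):
    s=eyes.snapshot(n); im=s["image"]
    m=redmask(im); x0,y0,x1,y1=(320,170,385,215) if n=="scene" else (255,175,310,225)
    mm=np.zeros_like(m); mm[y0:y1,x0:x1]=m[y0:y1,x0:x1]
    ys,xs=np.nonzero(mm); P=np.c_[xs,ys].astype(np.float32); c=P.mean(0); 
    r=cv2.minAreaRect(P); print(n,"red",len(P),c,r, ray(s,*c,104))
    vx,vy,_,_=cv2.fitLine(P,cv2.DIST_L2,0,.01,.01).ravel()
    t=(P-c)@[vx,vy]
    a,b=[ray(s,*(c+k*np.array([vx,vy])),106) for k in (t.min(),t.max())]
    print(a,b,np.linalg.norm(a-b),np.degrees(np.arctan2(*(b-a)[1::-1])))
    x0,y0,x1,y1=box; bm=brass(im); mm=np.zeros_like(bm); mm[y0:y1,x0:x1]=bm[y0:y1,x0:x1]
    for A,c,st in comps(mm): print("brass",A,c,st,ray(s,*c,138.5))
    x0,y0,x1,y1=(185,215,345,335) if n=="scene" else (255,250,375,400)
    cr=cv2.resize(im[y0:y1,x0:x1],None,fx=5 if n=="scene" else 4,fy=5 if n=="scene" else 4,interpolation=cv2.INTER_CUBIC)
    cv2.imwrite(f"pics/{n}c.png",cr)
E
```

```text
scene red 89 [351.51685 188.76404] ((351.5842590332031, 188.63482666015625), (3.391993284225464, 26.39394760131836), 57.9946174621582) [527.70839746 228.06651806 104.        ]
[536.11889541 177.16984187 106.        ] [522.59938575 278.43750974 106.        ] 102.16612794014635 97.60417908450566
side red 106 [280.24527 192.44339] ((280.1643981933594, 191.93838500976562), (22.940065383911133, 4.798686981201172), 69.44395446777344) [533.65805529 229.37180458 104.        ]
[524.68378316 281.97828222 106.        ] [541.29700858 178.73103292 106.        ] 104.57530181019541 -80.85904917272144
brass 102 [277.39215686 274.2745098 ] [266 266  24  14] [ 506.72615747 -114.26759492  138.5       ]
brass 11 [298.36363636 275.81818182] [297 274   4   6] [ 550.12860524 -125.09287754  138.5       ]
brass 12 [313.33333333 332.08333333] [312 331   4   4] [ 563.63143139 -273.88915926  138.5       ]
```

View pics/sidec.png

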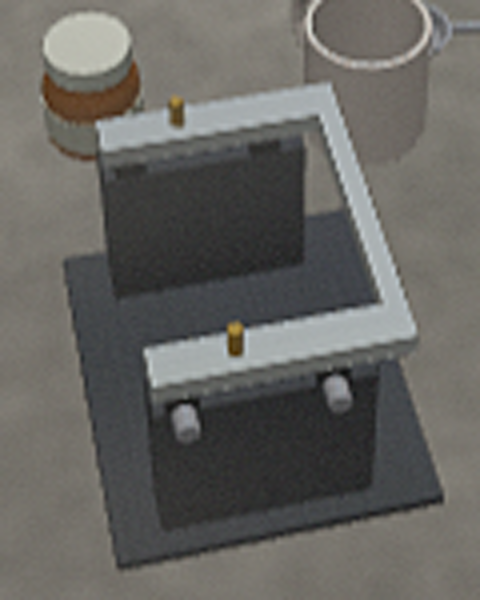

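The side crop shows the pins at crop px (177,112) and (235,338), with the cross bar on the +x side. The pin spacing measures 149.4 mm against 150 given, so rack y is at about 95.2° and the pin midpoint at about (557,-199.5). The handle spans 102–105 mm against 106 given, centred near (533,222) with y at about 98°. I'll move toward the pan by a waypoint.

Call:
apply_moves --plan '[{"dx":1.2,"dy":-0.61,"dz":0,"roll":-1,"claw":1},{"dx":2.4,"dy":-1.22,"dz":0,"roll":-2,"claw":1},{"dx":3.6,"dy":-1.83,"dz":0,"roll":-3,"claw":1},{"dx":4.8,"dy":-2.44,"dz":0,"roll":-4,"claw":1},{"dx":6,"dy":-3.05,"dz":0,"roll":-5,"claw":1},{"dx":7.2,"dy":-3.66,"dz":0,"roll":-6,"claw":1},{"dx":8.4,"dy":-4.27,"dz":0,"roll":-7,"claw":1},{"dx":9.6,"dy":-4.88,"dz":0,"roll":-8,"claw":1},{"dx":10.8,"dy":-5.49,"dz":0,"roll":-9,"claw":1},{"dx":12,"dy":-6.1,"dz":0,"roll":-10,"claw":1}]'

```text
time: 1.03
tcp_pos: [468.6, -357.7, 236.7]
ee_rot: [0.0, 0.843, 0.538, -0.0]
wrist_force: [0.6, -0.9, 0.0]
gripper_width: 1.0
grip_force: 0.0
```

```bash
cat > go.py <<'E'
from h import *
from scipy.spatial.transform import Rotation as Ro
def go(p,yaw_y,o=None):
    """units to bring TCP to p with tool y at world angle yaw_y (deg)"""
    o=o or manip.get_obs(); w,x,y,z=o["ee_rot"]; R=Ro.from_quat([x,y,z,w]).as_matrix()
    d=R.T@(np.array(p)-o["tcp_pos"])/30
    a=np.degrees(np.arctan2(R[1,1],R[0,1])); r=-((yaw_y-a+180)%360-180)/5
    print("t",round(o["time"],2),"tcp",np.round(o["tcp_pos"],1),"yaw_y",round(a,2),"F",np.round(o["wrist_force"],2),"w",round(o["gripper_width"],3))
    print("units",np.round(d,3),"roll",round(r,3),"dist",round(np.linalg.norm(d)*30),"q",np.round(o["q"],2))
E
python3 -c "
from go import *
go([533.5,150,236],8.3)"
```

```text
t 1.03 tcp [ 468.6 -357.7  236.7] yaw_y -24.94 F [ 0.64 -0.88  0.03] w 1.0
units [16.259 -5.174  0.02 ] roll -6.647 dist 512 q [ 0.83  0.23 -0.3   1.6   0.07  1.32  0.09]
```

Call:
apply_moves --plan '[{"dx":1.27,"dy":-0.4,"dz":0,"roll":-0.66,"claw":1},{"dx":2.54,"dy":-0.81,"dz":0,"roll":-1.32,"claw":1},{"dx":3.81,"dy":-1.21,"dz":0,"roll":-1.98,"claw":1},{"dx":5.08,"dy":-1.62,"dz":0,"roll":-2.64,"claw":1},{"dx":6.35,"dy":-2.02,"dz":0,"roll":-3.3,"claw":1},{"dx":7.62,"dy":-2.43,"dz":0,"roll":-3.96,"claw":1},{"dx":8.89,"dy":-2.83,"dz":0,"roll":-4.62,"claw":1},{"dx":10.16,"dy":-3.24,"dz":0,"roll":-5.28,"claw":1},{"dx":11.43,"dy":-3.64,"dz":0,"roll":-5.94,"claw":1},{"dx":12.7,"dy":-4.05,"dz":0,"roll":-6.6,"claw":1}]'

```text
time: 1.87
tcp_pos: [519.4, 39.0, 236.8]
ee_rot: [0.0, 0.656, 0.755, 0.0]
wrist_force: [1.3, -0.3, 0.0]
gripper_width: 1.006
grip_force: 0.0
```

```bash
python3 -c "
from go import *
go([533.5,195,220],8.3)
s=eyes.snapshot('wrist');cv2.imwrite('pics/w1.png',s['image']);print(proj(s,[533.5,222,112]),-np.array(s['R']).T@s['t'],s['R'][2])"
```

```text
t 1.87 tcp [519.4  39.  236.8] yaw_y 7.97 F [ 1.26 -0.3   0.03] w 1.006
units [5.085 1.186 0.557] roll -0.065 dist 158 q [ 0.45  0.12 -0.65  1.75  0.07  1.3  -0.08]
[391.22396982 -47.30391157] [509.4207958  113.42922269 385.66009655] [ 0.03698146 -0.26991045 -0.96217499]
```

Call:
apply_moves --plan '[{"dx":1.2,"dy":0.3,"dz":0,"roll":0,"claw":1},{"dx":2.4,"dy":0.6,"dz":0.1,"roll":0,"claw":1},{"dx":3.6,"dy":0.9,"dz":0.2,"roll":0,"claw":1},{"dx":4.5,"dy":1.1,"dz":0.4,"roll":0,"claw":1},{"dx":5.1,"dy":1.19,"dz":0.5,"roll":0,"claw":1},{"dx":5.1,"dy":1.19,"dz":0.5,"roll":0,"claw":1},{"dx":5.1,"dy":1.19,"dz":0.5,"roll":0,"claw":1},{"dx":5.1,"dy":1.19,"dz":0.5,"roll":0,"claw":1},{"dx":5.1,"dy":1.19,"dz":0.5,"roll":0,"claw":1},{"dx":5.1,"dy":1.19,"dz":0.5,"roll":0,"claw":1}]'

```text
time: 2.75
tcp_pos: [534.6, 192.2, 221.7]
ee_rot: [0.0, 0.658, 0.753, -0.0]
wrist_force: [0.5, -0.4, 0.3]
gripper_width: 1.003
grip_force: 0.0
```

```bash
python3 -c "
from go import *
from m import *
s=eyes.snapshot('wrist');cv2.imwrite('pics/w1.png',s['image']);print(proj(s,[533.5,222,112]))
for A,c,st in comps(redmask(s['image']),100):
    print(A,c,st,ray(s,*c,112))
m=redmask(s['image']).astype(np.uint8)
for c in cv2.findContours(m,0,2)[0]:
    if cv2.contourArea(c)>300:
        for p in cv2.boxPoints(cv2.minAreaRect(c)): print(p,ray(s,*p,112))
go([533.5,222,101],8.3)"
```

```text
[331.53760555 198.50426404]
3084 [331.1650454 186.4114786] [321 111  21 155] [532.12408658 230.14436311 112.        ]
[320.99997 264.99997] [532.583918  173.3537921 112.       ]
[320.99997 111.     ] [519.0661944  277.25721492 112.        ]
[340.99997 111.     ] [531.78014683 278.97077549 112.        ]
[340.99997 264.99997] [546.77463909 175.27108616 112.        ]
t 2.8 tcp [534.5 192.4 221.8] yaw_y 7.72 F [ 0.69 -0.46  1.03] w 0.997
units [0.985 0.097 4.026] roll -0.117 dist 124 q [ 0.21  0.25 -0.74  1.66  0.18  1.3  -0.43]
```

View pics/w1.png

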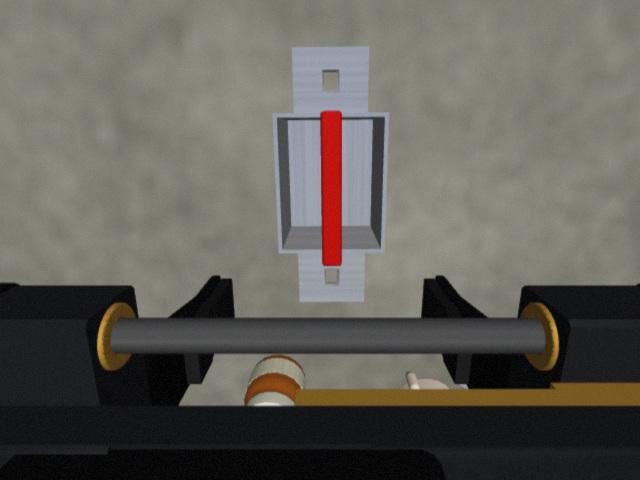

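The wrist view shows the red handle at x 321–341 and rows 111–265, almost parallel to the image's vertical, with the holes at (331,81) and (332,274). It measures 104.8 mm long, centred at (532.5,226) with y at about 98.1°. I'll descend over it.

Call:
apply_moves --plan '[{"dx":0.7,"dy":0.05,"dz":0.3,"roll":-0.05,"claw":1},{"dx":1.12,"dy":0.08,"dz":1,"roll":-0.1,"claw":1},{"dx":1.12,"dy":0.08,"dz":2,"roll":-0.1,"claw":1},{"dx":1.12,"dy":0.08,"dz":2.8,"roll":-0.1,"claw":1},{"dx":1.12,"dy":0.08,"dz":3.4,"roll":-0.1,"claw":1},{"dx":1.12,"dy":0.08,"dz":3.8,"roll":-0.1,"claw":1},{"dx":1.12,"dy":0.08,"dz":4.03,"roll":-0.1,"claw":1},{"dx":1.12,"dy":0.08,"dz":4.03,"roll":-0.1,"claw":1},{"dx":1.12,"dy":0.08,"dz":4.03,"roll":-0.1,"claw":1},{"dx":1.12,"dy":0.08,"dz":4.03,"roll":-0.1,"claw":1}]'

```text
time: 3.63
tcp_pos: [532.7, 227.6, 102.0]
ee_rot: [0.0, 0.654, 0.757, 0.001]
wrist_force: [-0.2, 0.1, 0.0]
gripper_width: 0.996
grip_force: 0.0
```

Call:
apply_moves --plan '[{"dx":0,"dy":0,"dz":0,"roll":0,"claw":0.2},{"dx":0,"dy":0,"dz":0,"roll":0,"claw":-0.3},{"dx":0,"dy":0,"dz":0,"roll":0,"claw":-0.6},{"dx":0,"dy":0,"dz":0,"roll":0,"claw":-1},{"dx":0,"dy":0,"dz":0,"roll":0,"claw":-1},{"dx":0,"dy":0,"dz":0,"roll":0,"claw":-1},{"dx":0,"dy":0,"dz":0,"roll":0,"claw":-1},{"dx":0,"dy":0,"dz":0,"roll":0,"claw":-1},{"dx":0,"dy":0,"dz":0,"roll":0,"claw":-1},{"dx":0,"dy":0,"dz":0,"roll":0,"claw":-1}]' --grip_force 30

```text
time: 4.47
tcp_pos: [531.9, 227.2, 100.6]
ee_rot: [-0.0, 0.654, 0.757, -0.0]
wrist_force: [0.4, 0.1, -0.6]
gripper_width: 0.326
grip_force: 0.0
```

Call:
apply_moves --plan '[{"dx":0,"dy":0,"dz":0,"roll":0,"claw":-1},{"dx":0,"dy":0,"dz":0,"roll":0,"claw":-1},{"dx":0,"dy":0,"dz":0,"roll":0,"claw":-1},{"dx":0,"dy":0,"dz":0,"roll":0,"claw":-1},{"dx":0,"dy":0,"dz":0,"roll":0,"claw":-1},{"dx":0,"dy":0,"dz":0,"roll":0,"claw":-1},{"dx":0,"dy":0,"dz":0,"roll":0,"claw":-1},{"dx":0,"dy":0,"dz":0,"roll":0,"claw":-1},{"dx":0,"dy":0,"dz":0,"roll":0,"claw":-1},{"dx":0,"dy":0,"dz":0,"roll":0,"claw":-1}]' --grip_force 30

```text
time: 5.3
tcp_pos: [531.9, 227.3, 100.7]
ee_rot: [-0.0, 0.654, 0.757, 0.0]
wrist_force: [0.8, 1.6, -2.1]
gripper_width: 0.156
grip_force: 30.0
```

Call:
apply_moves --plan '[{"dx":0,"dy":0,"dz":-0.3,"roll":0,"claw":-1},{"dx":0,"dy":0,"dz":-0.8,"roll":0,"claw":-1},{"dx":0,"dy":0,"dz":-1.5,"roll":0,"claw":-1},{"dx":0,"dy":0,"dz":-2.3,"roll":0,"claw":-1},{"dx":0,"dy":0,"dz":-3.1,"roll":0,"claw":-1},{"dx":0,"dy":0,"dz":-3.9,"roll":0,"claw":-1},{"dx":0,"dy":0,"dz":-4.5,"roll":0,"claw":-1},{"dx":0,"dy":0,"dz":-5,"roll":0,"claw":-1},{"dx":0,"dy":0,"dz":-5,"roll":0,"claw":-1},{"dx":0,"dy":0,"dz":-5,"roll":0,"claw":-1}]'

```text
time: 6.13
tcp_pos: [531.9, 227.3, 251.1]
ee_rot: [0.0, 0.654, 0.757, 0.0]
wrist_force: [-0.1, 0.1, -4.6]
gripper_width: 0.158
grip_force: 30.0
```

```bash
python3 -c "
from go import *
go([545,-40,260],5.2)"
```

```text
t 6.13 tcp [531.9 227.3 251.1] yaw_y 8.33 F [-0.07  0.09 -4.6 ] w 0.158
units [-8.88  -0.859 -0.298] roll 0.626 dist 268 q [ 0.16  0.26 -0.76  1.59  0.18  1.36 -0.48]
```

Grip confirmed: 13.7 mm opening, 30 N, and a 4.6 N load. I'll carry the pan to a spot beside the pins on the -x side, where the wrist camera can see both the +y pin and the hole.

Call:
apply_moves --plan '[{"dx":-0.5,"dy":-0.1,"dz":-0.2,"roll":0,"claw":-1},{"dx":-1.4,"dy":-0.3,"dz":-0.5,"roll":0.1,"claw":-1},{"dx":-2.4,"dy":-0.6,"dz":-0.8,"roll":0.2,"claw":-1},{"dx":-3.4,"dy":-0.85,"dz":-0.8,"roll":0.3,"claw":-1},{"dx":-4.4,"dy":-1.1,"dz":-0.8,"roll":0.4,"claw":-1},{"dx":-5.4,"dy":-1.35,"dz":-0.8,"roll":0.5,"claw":-1},{"dx":-6.4,"dy":-1.6,"dz":-0.8,"roll":0.62,"claw":-1},{"dx":-7.4,"dy":-1.85,"dz":-0.8,"roll":0.62,"claw":-1},{"dx":-8.4,"dy":-2.1,"dz":-0.8,"roll":0.62,"claw":-1},{"dx":-9.4,"dy":-2.3,"dz":-0.8,"roll":0.62,"claw":-1}]'

```text
time: 6.97
tcp_pos: [503.1, -63.3, 273.1]
ee_rot: [-0.001, 0.674, 0.739, -0.001]
wrist_force: [0.4, -0.0, -3.4]
gripper_width: 0.159
grip_force: 30.0
```

```bash
python3 -c "
from go import *
go([492,-200,275],5.2)"
```

```text
t 6.97 tcp [503.1 -63.3 273.1] yaw_y 5.22 F [ 0.41 -0.05 -3.38] w 0.159
units [-4.503 -0.782 -0.063] roll 0.003 dist 137 q [ 0.57  0.06 -0.55  1.72  0.03  1.37  0.11]
```

Call:
apply_moves --plan '[{"dx":-0.9,"dy":-0.15,"dz":0,"roll":0,"claw":-1},{"dx":-1.8,"dy":-0.3,"dz":0,"roll":0,"claw":-1},{"dx":-2.6,"dy":-0.45,"dz":0,"roll":0,"claw":-1},{"dx":-3.3,"dy":-0.57,"dz":0,"roll":0,"claw":-1},{"dx":-3.9,"dy":-0.67,"dz":0,"roll":0,"claw":-1},{"dx":-4.3,"dy":-0.74,"dz":0,"roll":0,"claw":-1},{"dx":-4.5,"dy":-0.78,"dz":0,"roll":0,"claw":-1},{"dx":-4.5,"dy":-0.78,"dz":0,"roll":0,"claw":-1},{"dx":-4.5,"dy":-0.78,"dz":0,"roll":0,"claw":-1},{"dx":-4.5,"dy":-0.78,"dz":0,"roll":0,"claw":-1}]'

```text
time: 7.8
tcp_pos: [493.8, -196.8, 274.5]
ee_rot: [-0.0, 0.673, 0.739, 0.0]
wrist_force: [0.4, 0.4, -3.4]
gripper_width: 0.154
grip_force: 30.0
```

```bash
python3 -c "
from go import *
from m import *
go([557,-200,275],5.2)
s=eyes.snapshot('wrist');cv2.imwrite('pics/w2.png',s['image']);print(proj(s,[550.1,-125.1,138.5]))
for A,c,st in comps(brass(s['image']),10): print('br',A,c,st,ray(s,*c,138.5))
for A,c,st in comps(redmask(s['image']),100): print('red',A,c,st)
S=eyes.snapshot('side')
for A,c,st in comps(brass(S['image']),6):
    if 260<c[0]<340 and 255<c[1]<390: print('side',A,c,st,ray(S,*c,138.5))
"
```

```text
t 7.8 tcp [ 493.8 -196.8  274.5] yaw_y 5.34 F [ 0.39  0.43 -3.42] w 0.154
units [-0.303  2.088 -0.017] roll 0.027 dist 63 q [ 0.71  0.1  -0.44  1.68  0.04  1.37  0.35]
[414.23843381 142.45579695]
br 28 [334.92857143   4.57142857] [332   0   7  12] [484.45543366 -42.53325334 138.5       ]
br 43 [390.62790698   5.34883721] [387   0   8  12] [521.09174438 -39.59585114 138.5       ]
br 17 [343.11764706  16.29411765] [340  13   7   7] [490.54882257 -48.90526745 138.5       ]
br 18 [350.11111111  20.61111111] [348  18   6   6] [495.45424651 -51.0310623  138.5       ]
br 11 [357.45454545  22.90909091] [355  22   5   4] [500.48163137 -51.94441905 138.5       ]
br 117 [414.95726496 147.51282051] [407 143  15  11] [ 551.16517527 -128.57301163  138.5       ]
br 467 [276.3875803  335.85010707] [272 303  12  67] [ 459.833699   -290.58052273  138.5       ]
br 349 [379.68767908 336.04011461] [375 303   9  67] [ 545.51917208 -282.73169607  138.5       ]
br 9408 [366.0525085  395.89136905] [103 383 506  23] [ 541.23332289 -342.00254874  138.5       ]
red 4528 [327.42932862 253.21510601] [309 190  37 128]
red 1189 [327.23633305 370.4020185 ] [311 353  34  36]
side 17 [298.41176471 276.70588235] [297 274   4   7] [ 549.97747455 -127.68015059  138.5       ]
side 22 [313.31818182 333.36363636] [312 330   4   8] [ 563.24770162 -276.7867704   138.5       ]
```

View pics/w2.png

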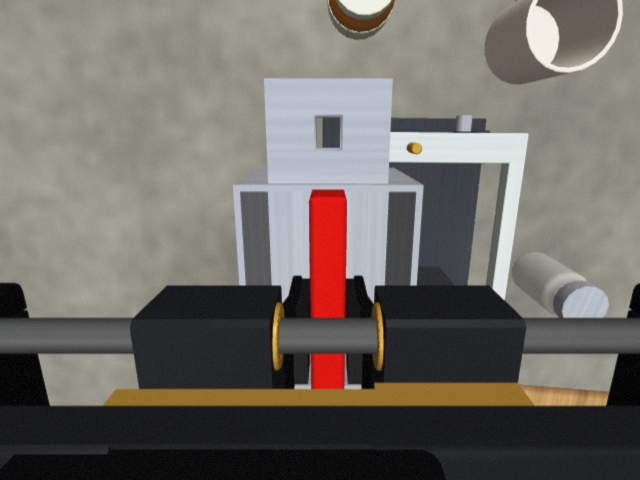

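The wrist view shows the +y pin at (415,148), the ear hole rim at about x 316–342 and y 115–150, and the rail edge horizontal at row 133, so the yaw is aligned. I'll measure the hole.

```bash
python3 -c "
from go import *
s=eyes.snapshot('wrist');im=s['image'];o=manip.get_obs();zt=o['tcp_pos'][2]-100.7
g=cv2.cvtColor(im,cv2.COLOR_BGR2GRAY)
print(g[130,308:350]);print(g[108:158,331])
for n,(u,v) in dict(c=(329,132),fl=(266,79.5),fr=(391,79.5),L=(316,132),R=(342,132),T=(329,115),B=(329,149.5)).items(): print(n,ray(s,u,v,zt+76))
# rail edge fit and handle edge fit
m=(g>190)[:, :]
cols=np.arange(430,520); rows=[np.nonzero(g[110:160,c]>170)[0][0]+110 for c in cols]
a=np.polyfit(cols,rows,1); P=ray(s,430,np.polyval(a,430),130);Q=ray(s,520,np.polyval(a,520),130);d=Q-P;print('rail ang',np.degrees(np.arctan2(d[1],d[0])),P)
b=im[...,2].astype(int)-im[...,1]>80
r=np.arange(205,275);cx=[np.nonzero(b[i])[0].mean() for i in r]
z=zt+112;P=ray(s,np.polyval(np.polyfit(r,cx,1),205),205,z);Q=ray(s,np.polyval(np.polyfit(r,cx,1),274),274,z);d=P-Q;print('handle',np.degrees(np.arctan2(d[1],d[0])),P,Q)
ear=[(np.nonzero(g[i,255:300]>130)[0][0]+255, np.nonzero(g[i,370:400]>130)[0][-1]+370) for i in range(85,165,10)];print(ear)
"
```

```text
[195 193 194 190 192 191 175 155 117 135 134 140 135 128 104  62  65  67
  64  67  68  68  65  63  64  65  68  67  67  69  67  79 127 141 163 190
 195 193 196 194 196 194]
[191 193 191 195 195 194 177 143 116  87  68  62  63  66  64  67  65  66
  66  63  64  65  63  68  65  65  62  67  64  63  65  64  66  66  63  66
  66  62  68  98 160 172 177 180 190 190 192 191 189 190]
c [ 487.83453587 -123.26248888  250.05465365]
fl [ 459.38491393 -104.47574498  250.05465365]
fr [511.86183318 -99.60329107 250.05465365]
L [ 482.18085783 -123.78810558  250.05465365]
R [ 493.48785737 -122.73690533  250.05465365]
T [ 487.17222969 -116.21876033  250.05465365]
B [ 488.53260485 -130.68656028  250.05465365]
rail ang 3.53422463273352 [ 562.18864306 -115.10177395  130.        ]
handle 94.92234736652769 [ 489.69973627 -148.62891102  286.05465365] [ 492.00307797 -175.37365417  286.05465365]
[(np.int64(255), np.int64(399)), (np.int64(255), np.int64(399)), (np.int64(255), np.int64(399)), (np.int64(255), np.int64(399)), (np.int64(255), np.int64(390)), (np.int64(255), np.int64(399)), (np.int64(255), np.int64(399)), (np.int64(255), np.int64(399))]
```

```bash
python3 -c "
from go import *
s=eyes.snapshot('side');im=cv2.imread('pics/side0.png');g=cv2.cvtColor(im,cv2.COLOR_BGR2GRAY).astype(int)
def ang(s,P,vert=True):
    P=np.array(P,np.float32);vx,vy,x,y=cv2.fitLine(P,cv2.DIST_HUBER,0,.01,.01).ravel()
    a=ray(s,x-25*vx,y-25*vy,130);b=ray(s,x+25*vx,y+25*vy,130);return np.degrees(np.arctan2(*(b-a)[1::-1]))%180,(a+b)/2
def sub(line,thr):
    i=np.nonzero(line>thr)[0]; return i
for nm,pick in (('outer',-1),('inner',0)):
    P=[]
    for r in range(284,326):
        x0=330+int((r-275)*.33); seg=g[r,x0:x0+35]; 
        gr=np.diff(cv2.GaussianBlur(seg.astype(np.float32).reshape(1,-1),(1,1),0).ravel())
        k=int(np.argmin(gr)) if pick==-1 else int(np.argmax(gr)); 
        if 0<k<len(gr)-1:
            w=np.abs(gr[k-1:k+2]); P.append((x0+.5+k+(w[2]-w[0])/w.sum(),r))
    print(nm,len(P),P[0],P[-1],ang(s,P))
# far rail lower/upper edges, near rail top edge
for nm,c0,c1,f in (('far top',303,330,lambda c:279-(c-283)*.16),('near top',318,345,lambda c:338-(c-292)*.17)):
    P=[]
    for c in range(c0,c1):
        r0=int(f(c))-9; seg=g[r0:r0+16,c]; gr=np.diff(seg); k=int(np.argmax(gr))
        if 0<k<len(gr)-1: w=np.abs(gr[k-1:k+2]); P.append((c,r0+.5+k+(w[2]-w[0])/w.sum()))
    print(nm,len(P),P[0],P[-1],ang(s,P))
"
```

```text
outer 42 (np.float32(341.56494), 284) (np.float32(356.4753), 325) (np.float64(95.12926598755202), array([ 644.0734347 , -218.84089992,  130.        ]))
inner 42 (np.float32(336.53638), 284) (np.float32(350.17328), 325) (np.float64(94.92816462430754), array([ 632.35014762, -217.10998262,  130.        ]))
far top 27 (303, np.float64(275.8703703703704)) (329, np.float64(271.42452830188677)) (np.float64(4.95218863365597), array([ 583.4749791 , -116.17155833,  130.        ]))
near top 27 (318, np.float64(331.3813559322034)) (344, np.float64(326.6803278688525)) (np.float64(5.008006727073603), array([ 593.79591578, -265.47656491,  130.        ]))
```

```bash
python3 -c "
from go import *
go([556.3,-201.8,200],5.3)"
```

```text
t 8.0 tcp [ 493.7 -197.5  274.8] yaw_y 5.3 F [ 0.4   0.01 -3.98] w 0.156
units [-0.335  2.064  2.493] roll -0.0 dist 98 q [ 0.71  0.1  -0.44  1.68  0.04  1.37  0.35]
```

Call:
apply_moves --plan '[{"dx":-0.1,"dy":0.4,"dz":0,"roll":0,"claw":-1},{"dx":-0.2,"dy":1,"dz":0,"roll":0,"claw":-1},{"dx":-0.35,"dy":1.6,"dz":0,"roll":0,"claw":-1},{"dx":-0.35,"dy":2,"dz":0.2,"roll":0,"claw":-1},{"dx":-0.35,"dy":2.06,"dz":0.6,"roll":0,"claw":-1},{"dx":-0.35,"dy":2.06,"dz":1.1,"roll":0,"claw":-1},{"dx":-0.35,"dy":2.06,"dz":1.6,"roll":0,"claw":-1},{"dx":-0.35,"dy":2.06,"dz":2,"roll":0,"claw":-1},{"dx":-0.35,"dy":2.06,"dz":2.3,"roll":0,"claw":-1},{"dx":-0.35,"dy":2.06,"dz":2.3,"roll":0,"claw":-1}]'

```text
time: 8.83
tcp_pos: [554.6, -202.9, 203.3]
ee_rot: [-0.002, 0.674, 0.739, -0.001]
wrist_force: [-0.0, -0.3, -4.6]
gripper_width: 0.156
grip_force: 30.0
```

```bash
python3 -c "
from go import *
from m import *
s=eyes.snapshot('wrist')
go([556.2,-202.5,185],5.3)
im=s['image'];zt=manip.get_obs()['tcp_pos'][2]-100.7
c=im[60:210,230:430];cv2.imwrite('pics/w3.png',cv2.resize(c,None,fx=4,fy=4,interpolation=cv2.INTER_CUBIC))
for A,c,st in comps(brass(im),3):
    if c[1]<220 and 250<c[0]<400: print('br',A,c,st,ray(s,*c,147),ray(s,*c,138))
print('hole',proj(s,ray(s,329,132,0)),ray(s,329,132,zt+76), zt)
"
```

```text
t 8.88 tcp [ 555.2 -203.   204.7] yaw_y 5.23 F [ 0.6   0.18 -2.73] w 0.155
units [0.015 0.035 0.658] roll -0.015 dist 20 q [ 0.65  0.27 -0.45  1.64  0.12  1.27  0.27]
br 173 [332.31213873 131.16184971] [325 124  15  15] [ 550.34667109 -128.6420898   147.        ] [ 550.41877196 -128.65909572  138.        ]
hole [329. 132.] [ 548.68507483 -129.05839452  180.04060399] 104.040603994727
```

View pics/w3.png

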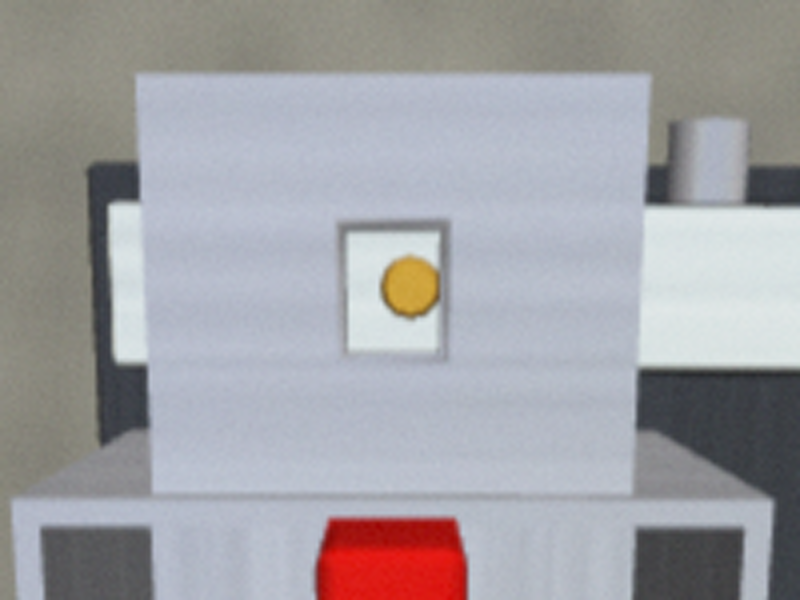

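The pin shows through the hole at crop (410,286), against a hole centre of (392,289). So the pan sits about 2 mm too far to -x. I'll descend a little, settle and re-measure.

Call:
apply_moves --plan '[{"dx":0,"dy":0.03,"dz":0.2,"roll":0,"claw":-1},{"dx":0,"dy":0.05,"dz":0.4,"roll":0,"claw":-1},{"dx":0,"dy":0.05,"dz":0.55,"roll":0,"claw":-1},{"dx":0,"dy":0.05,"dz":0.55,"roll":0,"claw":-1},{"dx":0,"dy":0.05,"dz":0.55,"roll":0,"claw":-1},{"dx":0,"dy":0.05,"dz":0.55,"roll":0,"claw":-1},{"dx":0,"dy":0.05,"dz":0.55,"roll":0,"claw":-1},{"dx":0,"dy":0.05,"dz":0.55,"roll":0,"claw":-1},{"dx":0,"dy":0.05,"dz":0.55,"roll":0,"claw":-1},{"dx":0,"dy":0.05,"dz":0.55,"roll":0,"claw":-1}]'

```text
time: 9.72
tcp_pos: [557.6, -203.1, 189.3]
ee_rot: [0.0, 0.674, 0.739, 0.0]
wrist_force: [-0.2, 0.7, -4.3]
gripper_width: 0.154
grip_force: 30.0
```

```bash
cat > look.py <<'E'
from go import *
from m import *
s=eyes.snapshot('wrist'); im=s['image']; zt=manip.get_obs()['tcp_pos'][2]-100.7
g=cv2.cvtColor(im,cv2.COLOR_BGR2GRAY)
go([556.2,-202.5,160.7],5.3)
print(g[119,308:350],g[108:158,324])
for A,c,st in comps(brass(im),3):
    if c[1]<220 and 250<c[0]<400: print('br',A,c,st,'pin',ray(s,*c,146))
for z in (70,76): print('hole nominal px at tcp (+.8,-.6)',proj(s,manip.get_obs()['tcp_pos']*[1,1,0]+[.8-75*.0906,-.6+75*.996,zt+z]))
S=eyes.snapshot('side')
for A,c,st in comps(brass(S['image']),3):
    if 260<c[0]<340 and 255<c[1]<390: print('side',A,c,st)
E
python3 look.py
```

```text
t 9.77 tcp [ 557.5 -203.   189.3] yaw_y 5.23 F [-1.23 -0.47 -3.85] w 0.153
units [ 0.022 -0.043  0.952] roll -0.014 dist 29 q [ 0.65  0.28 -0.45  1.65  0.13  1.24  0.27]
[187 182 185 184 184 179 155 131 162 210 217 222 218 217 219 219 219 219
 219 217 219 218 219 220 216 218 219 216 219 218 215 183 130 128 154 181
 183 183 186 184 187 186] [186 187 188 191 192 191 175 147 124 161 206 219 221 220 195 166 160 166
 162 162 165 162 162 163 162 165 165 168 159 119 118 192 220 219 222 222
 222 222 221 195 176 178 178 180 183 187 187 190 187 184]
br 198 [326.17676768 130.1010101 ] [319 123  16  16] pin [ 550.34917428 -128.63515012  146.        ]
hole nominal px at tcp (+.8,-.6) [328.64750653 131.0662364 ]
hole nominal px at tcp (+.8,-.6) [328.67388433 131.12148651]
side 17 [319.41176471 261.17647059] [312 260  16   3]
side 3 [308. 263.] [307 263   3   1]
side 36 [294.33333333 265.69444444] [285 264  19   5]
side 7 [313.71428571 269.        ] [313 266   2   7]
side 13 [283.76923077 274.15384615] [280 271   6   9]
side 23 [271.30434783 273.47826087] [266 272  13   4]
side 4 [275.5 280. ] [274 280   4   1]
```

Pin (550.35,-128.63) against hole (551.1,-129.1): a correction of -0.75 and +0.45 mm. I'll correct, then feel downward.

Call:
apply_moves --plan '[{"dx":0.015,"dy":-0.025,"dz":0,"roll":0.02,"claw":-1},{"dx":0.015,"dy":-0.025,"dz":0,"roll":0.02,"claw":-1},{"dx":0.015,"dy":-0.025,"dz":0.1,"roll":0.02,"claw":-1},{"dx":0.015,"dy":-0.025,"dz":0.2,"roll":0.02,"claw":-1},{"dx":0.015,"dy":-0.025,"dz":0.3,"roll":0.02,"claw":-1},{"dx":0.015,"dy":-0.025,"dz":0.36,"roll":0.02,"claw":-1},{"dx":0.015,"dy":-0.025,"dz":0.4,"roll":0.02,"claw":-1},{"dx":0.015,"dy":-0.025,"dz":0.44,"roll":0.02,"claw":-1},{"dx":0.015,"dy":-0.025,"dz":0.44,"roll":0.02,"claw":-1},{"dx":0.015,"dy":-0.025,"dz":0.44,"roll":0.02,"claw":-1}]'

```text
time: 10.65
tcp_pos: [556.7, -202.7, 175.9]
ee_rot: [-0.0, 0.675, 0.738, 0.0]
wrist_force: [-0.4, 1.1, -3.9]
gripper_width: 0.16
grip_force: 30.0
```

```bash
python3 look.py; python3 -c "from go import *;print(manip.get_obs()['torque'])"
```

```text
t 10.7 tcp [ 556.8 -202.6  176. ] yaw_y 5.13 F [ 0.38 -0.23 -2.48] w 0.16
units [ 0.007 -0.019  0.512] roll -0.035 dist 15 q [ 0.65  0.29 -0.45  1.67  0.13  1.21  0.26]
[184 185 185 186 183 179 155 128 161 212 217 216 217 219 218 214 218 219
 218 218 217 214 216 217 217 216 220 217 219 215 214 181 127 129 151 183
 183 187 185 184 187 186] [185 187 187 191 193 190 178 146 127 163 206 218 222 223 223 193 159 158
 164 164 162 162 165 160 160 163 165 162 165 163 127 109 185 217 222 221
 221 223 219 193 175 175 178 179 185 187 188 189 185 186]
br 228 [327.64035088 131.14473684] [320 123  17  17] pin [ 550.38999708 -128.57622013  146.        ]
hole nominal px at tcp (+.8,-.6) [328.50109486 131.15499312]
hole nominal px at tcp (+.8,-.6) [328.5195962  131.21130227]
side 4 [326.5 265. ] [325 265   4   1]
side 4 [314.5 267. ] [313 267   4   1]
side 4 [320.5 266. ] [319 266   4   1]
side 29 [294.27586207 270.86206897] [285 269  19   5]
side 3 [309. 268.] [308 268   3   1]
side 89 [276.68539326 276.11235955] [269 273  17  10]
side 12 [313.41666667 331.75      ] [312 330   4   4]
[ 0.01544815 -0.12932878 -0.00712251]
```

The pin is now centred in the hole at (327.6,131.1), with no contact force. Going down slowly.

Call:
apply_moves --plan '[{"dx":0,"dy":0,"dz":0.03,"roll":0,"claw":-1},{"dx":0,"dy":0,"dz":0.06,"roll":0,"claw":-1},{"dx":0,"dy":0,"dz":0.09,"roll":0,"claw":-1},{"dx":0,"dy":0,"dz":0.11,"roll":0,"claw":-1},{"dx":0,"dy":0,"dz":0.12,"roll":0,"claw":-1},{"dx":0,"dy":0,"dz":0.12,"roll":0,"claw":-1},{"dx":0,"dy":0,"dz":0.12,"roll":0,"claw":-1},{"dx":0,"dy":0,"dz":0.12,"roll":0,"claw":-1},{"dx":0,"dy":0,"dz":0.12,"roll":0,"claw":-1},{"dx":0,"dy":0,"dz":0.12,"roll":0,"claw":-1}]'

```text
time: 11.58
tcp_pos: [556.7, -202.7, 172.4]
ee_rot: [0.0, 0.675, 0.738, 0.0]
wrist_force: [-0.4, -0.0, -3.9]
gripper_width: 0.16
grip_force: 30.0
```

Call:
apply_moves --plan '[{"dx":0,"dy":0,"dz":0,"roll":0,"claw":-1},{"dx":0,"dy":0,"dz":0,"roll":0,"claw":-1},{"dx":0,"dy":0,"dz":0,"roll":0,"claw":-1},{"dx":0,"dy":0,"dz":0,"roll":0,"claw":-1},{"dx":0,"dy":0,"dz":0,"roll":0,"claw":-1},{"dx":0,"dy":0,"dz":0,"roll":0,"claw":-1},{"dx":0,"dy":0,"dz":0,"roll":0,"claw":-1},{"dx":0,"dy":0,"dz":0,"roll":0,"claw":-1},{"dx":0,"dy":0,"dz":0,"roll":0,"claw":-1},{"dx":0,"dy":0,"dz":0,"roll":0,"claw":-1}]'

```text
time: 12.42
tcp_pos: [556.7, -202.6, 172.4]
ee_rot: [-0.0, 0.675, 0.738, 0.0]
wrist_force: [0.1, -0.5, -4.2]
gripper_width: 0.159
grip_force: 30.0
```

```bash
python3 -c "
from go import *
o=manip.get_obs();print(o['tcp_pos'],o['wrist_force'],o['torque'])
s=eyes.snapshot('side');cv2.imwrite('pics/s4.png',cv2.resize(s['image'][235:385,240:390],None,fx=4,fy=4,interpolation=cv2.INTER_CUBIC))"
```

```text
[ 556.7185945  -202.64933968  172.35810592] [ 0.10527946 -0.49198566 -4.19721484] [-0.00629947 -0.05214148  0.02301837]
```

View pics/s4.png

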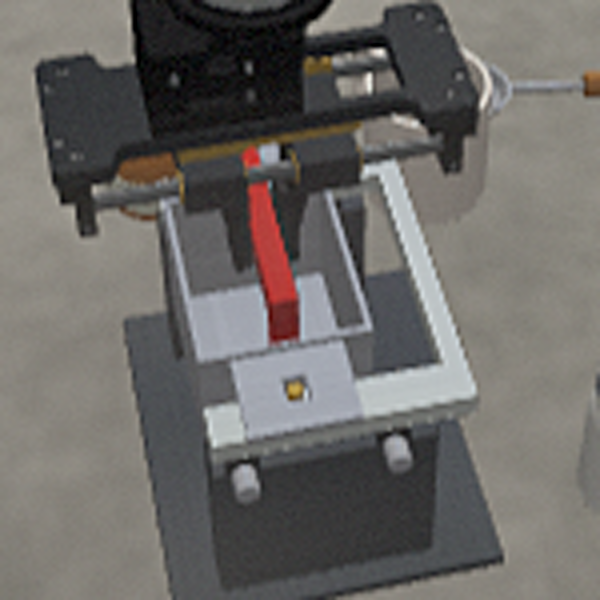

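The near pin shows inside the -y ear's hole at crop (295,390), so both holes are over their pins and the force is unchanged. Continuing down.

Call:
apply_moves --plan '[{"dx":0,"dy":0,"dz":0.04,"roll":0,"claw":-1},{"dx":0,"dy":0,"dz":0.08,"roll":0,"claw":-1},{"dx":0,"dy":0,"dz":0.12,"roll":0,"claw":-1},{"dx":0,"dy":0,"dz":0.16,"roll":0,"claw":-1},{"dx":0,"dy":0,"dz":0.2,"roll":0,"claw":-1},{"dx":0,"dy":0,"dz":0.23,"roll":0,"claw":-1},{"dx":0,"dy":0,"dz":0.26,"roll":0,"claw":-1},{"dx":0,"dy":0,"dz":0.28,"roll":0,"claw":-1},{"dx":0,"dy":0,"dz":0.28,"roll":0,"claw":-1},{"dx":0,"dy":0,"dz":0.28,"roll":0,"claw":-1}]'

```text
time: 13.3
tcp_pos: [556.7, -202.7, 164.0]
ee_rot: [-0.0, 0.675, 0.738, 0.0]
wrist_force: [-0.3, -0.1, -4.2]
gripper_width: 0.158
grip_force: 30.0
```

Call:
apply_moves --plan '[{"dx":0,"dy":0,"dz":0.03,"roll":0,"claw":-1},{"dx":0,"dy":0,"dz":0.06,"roll":0,"claw":-1},{"dx":0,"dy":0,"dz":0.08,"roll":0,"claw":-1},{"dx":0,"dy":0,"dz":0.1,"roll":0,"claw":-1},{"dx":0,"dy":0,"dz":0.11,"roll":0,"claw":-1},{"dx":0,"dy":0,"dz":0.11,"roll":0,"claw":-1},{"dx":0,"dy":0,"dz":0.11,"roll":0,"claw":-1},{"dx":0,"dy":0,"dz":0.11,"roll":0,"claw":-1},{"dx":0,"dy":0,"dz":0.11,"roll":0,"claw":-1},{"dx":0,"dy":0,"dz":0.11,"roll":0,"claw":-1}]'

```text
time: 14.13
tcp_pos: [556.7, -202.6, 160.7]
ee_rot: [-0.0, 0.675, 0.738, 0.0]
wrist_force: [0.0, 0.6, -4.2]
gripper_width: 0.154
grip_force: 30.0
```

Call:
apply_moves --plan '[{"dx":0,"dy":0,"dz":0.02,"roll":0,"claw":-1},{"dx":0,"dy":0,"dz":0.04,"roll":0,"claw":-1},{"dx":0,"dy":0,"dz":0.05,"roll":0,"claw":-1},{"dx":0,"dy":0,"dz":0.05,"roll":0,"claw":-1},{"dx":0,"dy":0,"dz":0.05,"roll":0,"claw":-1},{"dx":0,"dy":0,"dz":0.05,"roll":0,"claw":-1},{"dx":0,"dy":0,"dz":0.05,"roll":0,"claw":-1},{"dx":0,"dy":0,"dz":0.05,"roll":0,"claw":-1},{"dx":0,"dy":0,"dz":0.05,"roll":0,"claw":-1},{"dx":0,"dy":0,"dz":0.05,"roll":0,"claw":-1}]'

```text
time: 14.97
tcp_pos: [556.9, -202.7, 159.3]
ee_rot: [0.0, 0.675, 0.738, 0.0]
wrist_force: [-1.2, 0.8, 2.9]
gripper_width: 0.152
grip_force: 30.0
```

Call:
apply_moves --plan '[{"dx":0,"dy":0,"dz":0.02,"roll":0,"claw":-1},{"dx":0,"dy":0,"dz":0.03,"roll":0,"claw":-1},{"dx":0,"dy":0,"dz":0.03,"roll":0,"claw":-1},{"dx":0,"dy":0,"dz":0.03,"roll":0,"claw":-1},{"dx":0,"dy":0,"dz":0.03,"roll":0,"claw":-1},{"dx":0,"dy":0,"dz":0.03,"roll":0,"claw":-1},{"dx":0,"dy":0,"dz":0.03,"roll":0,"claw":-1},{"dx":0,"dy":0,"dz":0.03,"roll":0,"claw":-1},{"dx":0,"dy":0,"dz":0.03,"roll":0,"claw":-1},{"dx":0,"dy":0,"dz":0.03,"roll":0,"claw":-1}]'

```text
time: 15.8
tcp_pos: [556.8, -202.7, 158.6]
ee_rot: [0.0, 0.675, 0.738, 0.0]
wrist_force: [-2.7, 0.7, 5.1]
gripper_width: 0.158
grip_force: 30.0
```

```bash
python3 -c "
from go import *
for i in range(3):
  o=manip.get_obs();print(o['tcp_pos'],o['wrist_force'],o['torque']); eyes.snapshot('side')"
```

```text
[ 556.83633377 -202.65427856  158.64581918] [-2.68100936  0.67648165  5.09089951] [0.16859584 0.49512986 0.05288195]
[ 556.85474521 -202.67371788  158.66923002] [-2.61813512  1.36470464  6.29244732] [ 0.16328134  0.47670551 -0.02520205]
[ 556.83024991 -202.69886127  158.63872587] [-3.40674863  1.2331953   6.15517021] [ 0.19493548  0.47666146 -0.00153437]
```

Call:
apply_moves --plan '[{"dx":0,"dy":0,"dz":0.02,"roll":0,"claw":-1},{"dx":0,"dy":0,"dz":0.02,"roll":0,"claw":-1},{"dx":0,"dy":0,"dz":0.02,"roll":0,"claw":-1},{"dx":0,"dy":0,"dz":0.02,"roll":0,"claw":-1},{"dx":0,"dy":0,"dz":0.02,"roll":0,"claw":-1},{"dx":0,"dy":0,"dz":0.02,"roll":0,"claw":-1},{"dx":0,"dy":0,"dz":0.02,"roll":0,"claw":-1},{"dx":0,"dy":0,"dz":0.02,"roll":0,"claw":-1},{"dx":0,"dy":0,"dz":0.02,"roll":0,"claw":-1},{"dx":0,"dy":0,"dz":0.02,"roll":0,"claw":-1}]'

```text
time: 16.78
tcp_pos: [556.8, -202.7, 158.3]
ee_rot: [0.0, 0.675, 0.738, 0.0]
wrist_force: [-3.0, 0.6, 8.6]
gripper_width: 0.159
grip_force: 30.0
```

```bash
python3 -c "
from go import *
for i in range(3):
  o=manip.get_obs();print(o['tcp_pos'],o['wrist_force'],o['torque']); s=eyes.snapshot('side')
cv2.imwrite('pics/s5.png',cv2.resize(s['image'][235:385,240:390],None,fx=4,fy=4,interpolation=cv2.INTER_CUBIC))"
```

```text
[ 556.83309736 -202.67644751  158.25576383] [-3.04041489  0.56098344  8.55309143] [0.24898323 0.66406039 0.00765799]
[ 556.82776687 -202.70361496  158.28704507] [-3.53866051  2.15185861  7.92946545] [0.30379397 0.70412525 0.00349791]
[ 556.86130557 -202.6475649   158.27892883] [-3.26354078  0.61022114  6.97647648] [ 0.26660048  0.69164358 -0.02264847]
```

View pics/s5.png

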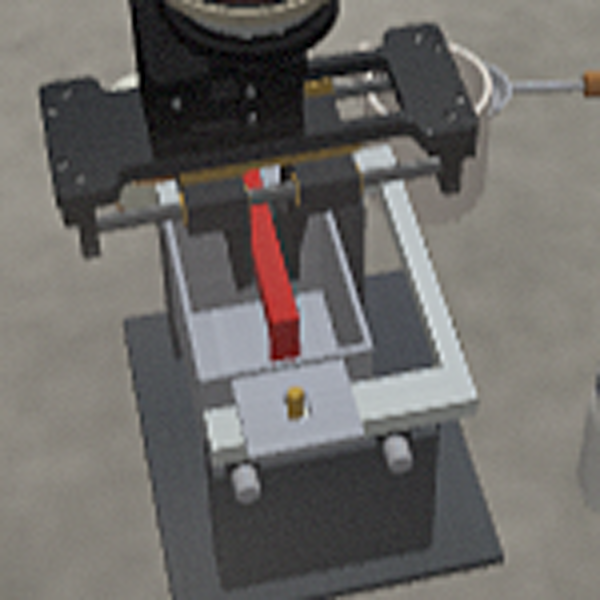

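The ears are down on the rail, with the pin standing through the -y hole at crop (295,403). The push is about 12 N including the weight. I'll relax the press and release.

Call:
apply_moves --plan '[{"dx":0,"dy":0,"dz":-0.02,"roll":0,"claw":-1},{"dx":0,"dy":0,"dz":-0.04,"roll":0,"claw":-1},{"dx":0,"dy":0,"dz":-0.05,"roll":0,"claw":-1},{"dx":0,"dy":0,"dz":-0.05,"roll":0,"claw":-1},{"dx":0,"dy":0,"dz":-0.05,"roll":0,"claw":-0.6},{"dx":0,"dy":0,"dz":-0.05,"roll":0,"claw":-0.5},{"dx":0,"dy":0,"dz":-0.05,"roll":0,"claw":-0.3},{"dx":0,"dy":0,"dz":-0.05,"roll":0,"claw":0},{"dx":0,"dy":0,"dz":-0.05,"roll":0,"claw":0.3},{"dx":0,"dy":0,"dz":-0.05,"roll":0,"claw":0.3}]'

```text
time: 17.77
tcp_pos: [556.7, -202.6, 159.0]
ee_rot: [-0.0, 0.675, 0.738, 0.0]
wrist_force: [-0.0, 0.4, 0.3]
gripper_width: 0.47
grip_force: 0.0
```

Call:
apply_moves --plan '[{"dx":0,"dy":0,"dz":0,"roll":0,"claw":0.3},{"dx":0,"dy":0,"dz":0,"roll":0,"claw":0.3},{"dx":0,"dy":0,"dz":0,"roll":0,"claw":0.3},{"dx":0,"dy":0,"dz":0,"roll":0,"claw":0.3},{"dx":0,"dy":0,"dz":0,"roll":0,"claw":0.3},{"dx":0,"dy":0,"dz":0,"roll":0,"claw":0.3},{"dx":0,"dy":0,"dz":-0.2,"roll":0,"claw":0.3},{"dx":0,"dy":0,"dz":-0.5,"roll":0,"claw":0.3},{"dx":0,"dy":0,"dz":-0.9,"roll":0,"claw":0.3},{"dx":0,"dy":0,"dz":-1.4,"roll":0,"claw":0.3}]'

```text
time: 18.6
tcp_pos: [556.6, -202.6, 202.2]
ee_rot: [-0.0, 0.675, 0.738, -0.0]
wrist_force: [-0.5, 0.1, 0.2]
gripper_width: 0.647
grip_force: 0.0
```

Call:
apply_moves --plan '[{"dx":0,"dy":0,"dz":-0.5,"roll":0,"claw":0.3},{"dx":0,"dy":0,"dz":-1,"roll":0,"claw":0.3},{"dx":0,"dy":0,"dz":-1.5,"roll":0,"claw":0.3},{"dx":0,"dy":0,"dz":-2,"roll":0,"claw":0.3},{"dx":0,"dy":0,"dz":-2.5,"roll":0,"claw":0.3},{"dx":0,"dy":0,"dz":-3,"roll":0,"claw":0.3},{"dx":0,"dy":0,"dz":-3,"roll":0,"claw":0.3},{"dx":0,"dy":0,"dz":-3,"roll":0,"claw":0.3},{"dx":0,"dy":0,"dz":-3,"roll":0,"claw":0.3},{"dx":0,"dy":0,"dz":-3,"roll":0,"claw":0.3}]'

```text
time: 19.43
tcp_pos: [556.3, -202.6, 290.5]
ee_rot: [-0.001, 0.675, 0.738, -0.0]
wrist_force: [-0.4, -0.2, 0.7]
gripper_width: 0.65
grip_force: 0.0
```

```bash
python3 -c "
from go import *
o=manip.get_obs();print(o['time'],o['tcp_pos'],o['wrist_force'],o['gripper_width'])
s=eyes.snapshot('side');w=eyes.snapshot('wrist')
a=cv2.resize(s['image'][235:385,240:390],(400,400));b=cv2.resize(w['image'][60:360,170:470],(400,400))
cv2.imwrite('pics/f.png',np.hstack([a,b]))"
```

```text
19.4333 [ 556.33746664 -202.56763653  290.47255312] [-0.39477457 -0.19646332  0.67869438] 0.6504104143759777
```

View pics/f.png

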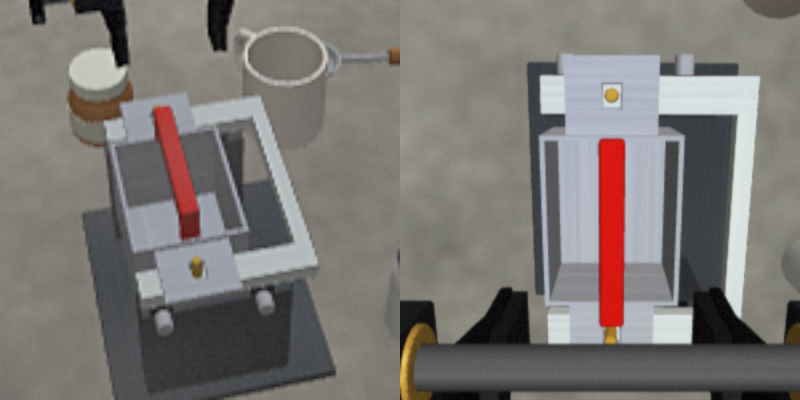

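The pan hangs flat with both pins through the ear holes, at side (197,266) and wrist (612,95) and (612,340). The gripper is clear, so I'm handing in.

```bash
python3 -c "
from rig import manip
print(manip.finish_job())"
```

```text
the job is handed in; nothing more can be done
None
```

The pan hangs on the rack with both ears over the brass pins; it was pressed home at about 12 N by the wrist-force reading and released, and the job was handed in at about 19.5 s (no verdict was returned).

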